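Sort the overhaul parts into the bench trays

ROBOT

A 6-joint arm with a two-finger parallel gripper is mounted at the origin on the work surface. World frame = base frame: x ahead of the robot, y to its left, z up, the work surface at z = 0. Lengths are in m, angles in rad, forces in N, time in s.
With the tool pointing down it reaches from about 0.375 to 0.975 m from the base axis. Payload 3.8 kg.
Tool frame: the origin (TCP) lies midway between the tips of the shut fingers; the grasp point (between the pads) lies 19 mm behind it; z points along the fingers, y is the direction in which the jaws open and shut (so a half turn about z gives the same grasp; the last joint's range is limited). The gripper opens to 85 mm and grips with 20 to 120 N. Pads are 22 mm wide; open, the fingers measure 114 mm over their backs; the gripper's body (76 mm by 85 mm) begins 54 mm behind the grasp point. The pads swing forward as they close: fully open they stand 13 mm farther back than shut.
Start: joints at [-1.252, 0.264, 1.604, -0, 1.274, -0.037], TCP at [0.235, -0.633, 0.231] pointing down, gripper open.
Joint ranges: [-2.63, 2.63], [-0.94, 2.18], [0.31, 2.57], [-1.31, 4.45], [0, 2.66], [-2.55, 2.55]. Speed limits (rad/s): [2.57, 2.57, 3.14, 3.14, 3.14, 3.14].

INTERFACE

Orientations are given as a rotation vector (axis times angle).
In Python, from workcell import bot gives the robot as it stands. The module is installed in compiled form; this text tells all that it offers.
- The arm moves only by the tool play_rows, never from a script. Its argument "series" is a list of rows, each an object with "translation": the shift along the tool's x, y, z in m, a list of three; "spin": the turn about the tool's z in units of 5 degrees (1.0 is 5 degrees). In form: [{"translation": [dx, dy, dz], "spin": spin}, ...]. A call has 1 to 5 rows; each row shifts and turns the commanded pose from where the row before left it, along the tool's axes as they then stand; what a row does not reach is not made up. A row lasts 1/10 s, in which the tool goes at most 50 mm and 8.59 degrees, less where a joint would pass 70% of its speed; a pose out of reach is approached as far as the arm can. A call is refused whole if a number of a shift passes 0.05 or a number of a turn 1, either way. A call with a gripper value outside its range is refused whole. "jaw" is the gripper's target within -1 to 1 (fully open at 1, half-way at 0, shut at -1), set as the call begins (left out, the last holds). The fingers move at their own pace and stop on an object; "force" is the grip in N (left out, the last holds). Time passes only in rows, so rows that do not move let the fingers close. It gives the time, the measured TCP pose, the force and the opening at its end, in the units of the state.
- bot.read_state(): the state, without advancing time (a new reading comes with each control period).
- bot.read_camera(name): name is "side" or "top"; returns the picture (420x560x3 uint8, blue, green, red); there is no depth.
- bot.get_calibration(name): a dict with "fov_y" (degrees; the focal length in pixels is half the picture's height over the tangent of half this angle, whatever the lens; pixels are square), "cx", "cy" (the principal point, pixels), "k1" (the pictures are not rectified: a ray, as slopes to the right and down, at radius r is drawn at 1 + k1 r^2 times it, then the intrinsics apply), "R" (3x3) and "t" (3): a world point X has camera coordinates R X + t. Camera axes: x right, y down, z forward; pixel columns grow to the right and rows downward; lengths in m; the calibration is good to about 2 mm. A picture is of the moment at which its call begins. get_calibration takes no time and is no camera call.
- bot.finish_job(): hands the job in, once; it reports no verdict.
The state is a dict: "time": time; "q": joint angles; "joint_vel": joint speeds; "joint_torque": joint torques, N m; "tool_pos": TCP position; "tcp_rot": TCP orientation; "wrist_force": force on the tool from outside, world axes, zero at the start; "torque": the same for the moment, N m; "width": opening from 0.0 (shut) to 1.0 (fully open).
Only numpy, scipy, OpenCV 4.12 (cv2) and the standard library are available. Lean on these libraries where they do the work, as an engineer would, in place of code of your own. Each camera call takes 0.05 s, during which the arm holds its last target. There are 200 camera calls.

TASK

Clear up the loose parts left on the bench after the overhaul: both steel nuts go in the blue tray, both brass bushings in the yellow tray, and the black rubber mount in the red tray. Leave every part resting flat on the floor of its tray, the same way up as it is now, with nothing leaning on a wall or on another part. Do not knock or shift the spanner or the oil bottle.

Things in the scene. Friction and masses are not known exactly. Their poses are not given: they have to be found in the camera images.
- big_nut: (sizes in mm) large bright steel hexagon nut lying flat, 41 across flats, 47 across corners, 22 high, with a hole about 25 wide; about 0.17 kg. Origin at the centre of its underside, z up; its x axis is square to one pair of flats (the other pairs are at 60 and 120 degrees).
- small_nut: (sizes in mm) smaller steel hexagon nut lying flat, 30 across flats, 35 across corners, 18 high, hole about 17; about 0.07 kg. Origin at the centre of its underside, z up; its x axis is square to one pair of flats.
- wide_bush: (sizes in mm) short wide brass bushing (plain round ring) on its flat end, 45 outside diameter, 30 bore, 25 high; about 0.16 kg. Origin at the centre of its underside, z up.
- tall_bush: (sizes in mm) tall narrow brass bushing (plain round tube) standing on end, 32 outside diameter, 20 bore, 40 high; about 0.14 kg. Origin at the centre of its underside, z up.
- mount: (sizes in mm) black rubber machine mount standing upright: round block 40 diameter, 28 high, hard enough to treat as rigid, with a steel stud 10 diameter and 18 long standing on top (46 high in all); about 0.09 kg. Origin at the centre of its underside, z up.
- blue_tray: (sizes in mm) open blue plastic tray, fixed to the bench, 145 (its x) x 150 (its y) x 30 high, walls and floor 4 thick, so inside 137 x 142 and the inner floor is 4 above the origin; origin at the centre of the underside on the bench top (z = 0), z up. Turned at most about 12 degrees from square to the bench.
- yellow_tray: (sizes in mm) open yellow plastic tray, fixed to the bench, 145 (its x) x 150 (its y) x 30 high, walls and floor 4 thick, so inside 137 x 142 and the inner floor is 4 above the origin; origin at the centre of the underside on the bench top (z = 0), z up. Turned at most about 12 degrees from square to the bench.
- red_tray: (sizes in mm) open red plastic tray, fixed to the bench, 145 (its x) x 150 (its y) x 30 high, walls and floor 4 thick, so inside 137 x 142 and the inner floor is 4 above the origin; origin at the centre of the underside on the bench top (z = 0), z up. Turned at most about 12 degrees from square to the bench.
- spanner: (sizes in mm) loose spanner lying flat on the bench to the robot's right of the work, about 180 long and under 60 wide, its length (x axis) roughly along world x; origin near the middle of its length. To be left alone.
- oiler: (sizes in mm) loose white oil bottle with a red cap standing on the bench to the robot's left of the work, 56 diameter, 140 high; origin at the centre of its underside. To be left alone.
There are look-alikes about, which are no part of the job. Of the things shaped like the red_tray, the red one is meant.

How it is judged:
At the end, for the whole second after the job is handed in: Each part is in the tray of its kind (origin inside the tray's inner walls and less than 9 mm above the tray's underside, so on its floor), upright within 0.12 rad of how it started, and at rest (under 0.02 m/s and 0.2 rad/s) (x of big_nut in the frame of blue_tray between -0.0685 and 0.0685 m and y of big_nut in the frame of blue_tray between -0.071 and 0.071 m and z of each of big_nut, small_nut in the frame of blue_tray below 0.009 m and angle between each of big_nut, small_nut, wide_bush, tall_bush, mount's own z axis and vertical below 0.12 rad and linear speed of each of big_nut, small_nut, wide_bush, tall_bush, mount below 0.02 m/s and angular speed of each of big_nut, small_nut, wide_bush, tall_bush, mount below 0.2 rad/s and x of small_nut in the frame of blue_tray between -0.0685 and 0.0685 m and y of small_nut in the frame of blue_tray between -0.071 and 0.071 m and x of wide_bush in the frame of yellow_tray between -0.0685 and 0.0685 m and y of wide_bush in the frame of yellow_tray between -0.071 and 0.071 m and z of each of wide_bush, tall_bush in the frame of yellow_tray below 0.009 m and x of tall_bush in the frame of yellow_tray between -0.0685 and 0.0685 m and y of tall_bush in the frame of yellow_tray between -0.071 and 0.071 m and x of mount in the frame of red_tray between -0.0685 and 0.0685 m and y of mount in the frame of red_tray between -0.071 and 0.071 m and z of mount in the frame of red_tray below 0.009 m); the robot touches nothing.
It fails at once if the spanner was shifted by more than 15 mm (distance of spanner from where it was at the start of the episode above 0.015 m).
It fails at once if the oil bottle was shifted by more than 15 mm or tipped by more than 0.3 rad (distance of oiler from where it was at the start of the episode above 0.015 m or angle between oiler's own z axis and vertical above 0.3 rad).
It also fails if it takes over 115 s, if anything falls off the work surface, if the arm or the gripper's body presses on something with over 40 N, if the wrist force passes 120 N, or if a joint passes its speed limit or range.

## Working session

There is one attempt and no reset: what is moved stays moved. The work goes in short steps, Python scripts to look and compute and a tool call to move; the robot and the scene stay as the last step left them, time stands still between calls to the robot, and variables do not carry over. Pictures are saved under pics/ and viewed, about 12 in all and at most 16, crops included, and the job is handed in when it is done.

Besides the shell and the picture viewer there is one more tool, called after "Call:" as a command line: name --argument value ..., lists and objects as JSON in quotes. play_rows: Moves the arm, as the interface text tells. Its arguments: {"type":"object","properties":{"series":{"type":"array","items":{"type":"object","properties":{"translation":{"type":"array","items":{"type":"number"}},"spin":{"type":"number"}}}},"jaw":{"type":"number"},"force":{"type":"number"}},"required":["series"]}

```bash
mkdir -p pics; python3 - <<'E'
from workcell import bot
import cv2
for n in("top","side"):
    cv2.imwrite(f"pics/{n}0.png",bot.read_camera(n)); print(n,bot.get_calibration(n))
print(bot.read_state())
E
```

```text
top {'fov_y': 50.36884483701051, 'cx': 280.60885716187596, 'cy': 218.25795658389794, 'k1': -0.1253723665905028, 'R': array([[ 0.04596621, -0.99893758, -0.00329054],
       [-0.97772674, -0.04431442, -0.20515033],
       [ 0.20478656,  0.01264723, -0.97872494]]), 't': array([-0.00956491,  0.45625833,  1.01241464])}
side {'fov_y': 56.48659696594041, 'cx': 281.3487501039797, 'cy': 209.65299104387628, 'k1': -0.05093381477926477, 'R': array([[-0.96144668, -0.27463771, -0.01394281],
       [-0.15165103,  0.57182808, -0.80623484],
       [ 0.22939538, -0.77303737, -0.5914313 ]]), 't': array([0.43318347, 0.09879339, 1.03290749])}
{'time': 0.1, 'q': array([-1.25192015e+00,  2.64693036e-01,  1.60525073e+00, -2.16594246e-06,
        1.27371924e+00, -3.69178692e-02]), 'joint_vel': array([ 0.00217838, -0.00033606, -0.00396605,  0.00037542, -0.00065449,
       -0.00077128]), 'joint_torque': array([ 1.13929404e-03, -5.16706216e+01, -3.68589056e+01,  4.79415871e-05,
        6.29158181e-03, -1.23350392e-05]), 'tool_pos': array([ 0.23490121, -0.6320907 ,  0.2300691 ]), 'tcp_rot': array([-3.08999469e+00, -5.55575082e-01,  4.59882388e-04]), 'wrist_force': array([ 0.03965169,  0.77193971, -0.7501581 ]), 'torque': array([-0.00537222, -0.02644123,  0.05541486]), 'width': 1.0014536056971968}
```

View pics/top0.png

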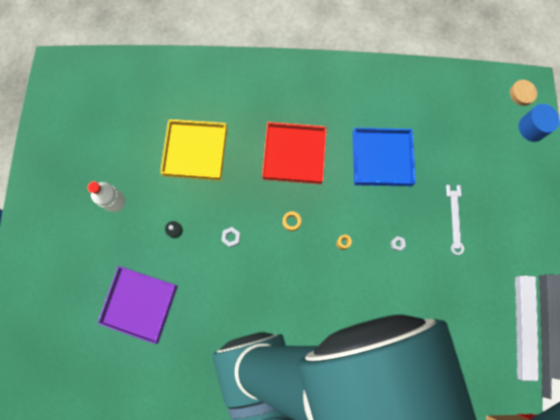

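View pics/side0.png

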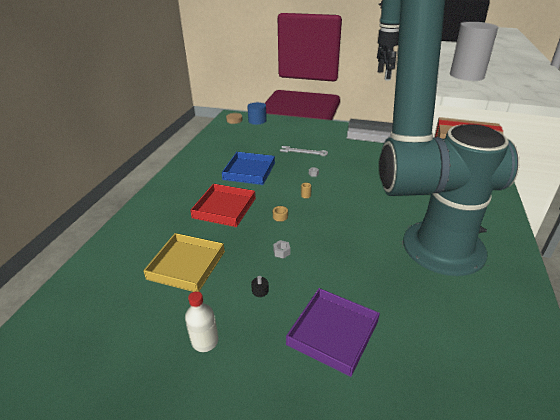

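The top view shows, as (column, row):
- **Parts:** mount (174,229), big nut (230,236), wide bush (291,221), tall bush (344,242), small nut (398,243).
- **Trays:** yellow (194,150), red (294,153), blue (384,156).
- **Leave alone:** oiler (107,197), spanner (456,220).
- **Look-alikes:** the purple tray (138,304) is shaped like the red one. There is also a tan disc (523,92) and a blue can (538,122) far off.

By the descriptions, I choose the red tray at (294,153) and the five parts in the row. Next I measure them.

```bash
cat > h.py <<'E'
import numpy as np, cv2
from workcell import bot
from scipy.optimize import least_squares
def cal(n):
    c=bot.get_calibration(n); f=210/np.tan(np.radians(c['fov_y']/2))
    return np.array([[f,0,c['cx']],[0,f,c['cy']],[0,0,1]]),np.array([c['k1'],0,0,0.]),c['R'],c['t']
C={n:cal(n) for n in("top","side")}
def proj(n,P):
    K,d,R,t=C[n]; return cv2.projectPoints(np.float64(P).reshape(-1,1,3),cv2.Rodrigues(R)[0],t,K,d)[0][:,0]
def ray(n,uv,z):
    K,d,R,t=C[n]; u=cv2.undistortPoints(np.float64([[uv]]),K,d)[0,0]
    o=-R.T@t; v=R.T@np.r_[u,1]; return (o+v*(z-o[2])/v[2])[:2]
def cen(h):
    m=cv2.moments(cv2.convexHull(np.float32(h))); return np.array([m['m10'],m['m01']])/m['m00']
def mask(im,uv,r=26,green=True):
    x,y=map(int,uv); hsv=cv2.cvtColor(im,cv2.COLOR_BGR2HSV).astype(int); b=im.astype(int)
    x0,y0=max(x-r,0),max(y-r,0); w=im[y0:y+r,x0:x+r]; bg=np.median(w.reshape(-1,3),0)
    m=(np.abs(w-bg).sum(2)>60).astype(np.uint8)
    k,l,s,c=cv2.connectedComponentsWithStats(m,connectivity=8)
    i=1+np.argmax(s[1:,4]); p=np.argwhere(l==i)[:,::-1]+[x0,y0]
    return p
def cyl(x,y,secs,z0=0):
    a=np.linspace(0,2*np.pi,48,endpoint=False)
    return np.vstack([np.c_[x+r*np.cos(a),y+r*np.sin(a),0*a+z+z0] for r,z in secs])
parts=dict(big_nut=[(.0225,0),(.0225,.022)],small_nut=[(.0165,0),(.0165,.018)],wide_bush=[(.0225,0),(.0225,.025)],
 tall_bush=[(.016,0),(.016,.04)],mount=[(.02,0),(.02,.028),(.005,.046)])
def locate(name,im,uv,cams,z0=0,r=26):
    c={n:cen(mask(im[n],uv[n],r)) for n in cams}; x0=ray(cams[0],c[cams[0]],.012+z0)
    f=lambda q:np.concatenate([cen(proj(n,cyl(*q,parts[name],z0)))-c[n] for n in cams])
    s=least_squares(f,x0); return s.x,s.fun
E
cat > m.py <<'E'
from h import *
im={n:cv2.imread(f"pics/{n}0.png") for n in C}
px=dict(mount=((174,229),(260,287)),big_nut=((230,236),(282,250)),wide_bush=((291,221),(280,214)),tall_bush=((344,242),(306,190)),small_nut=((398,243),(313,172)))
for k,(a,b) in px.items():
    uv=dict(top=a,side=b)
    for cams in(("top",),("side",),("top","side")):
        q,f=locate(k,im,uv,cams,r=17 if k!='mount' else 20); print(k,cams,q.round(4),f.round(1))
hsv=cv2.cvtColor(im['top'],cv2.COLOR_BGR2HSV)
def rect(x,y,a,z,w=.145,h=.15):
    c,s=np.cos(a),np.sin(a); return [[x+c*i*w/2-s*j*h/2,y+s*i*w/2+c*j*h/2,z] for i,j in((1,1),(-1,1),(-1,-1),(1,-1))]
for k,lo,hi in(('yellow',20,35),('red',-5,8),('blue',105,125)):
    H=hsv[...,0].astype(int); H=np.where(H>170,H-180,H)
    m=((H>=lo)&(H<=hi)&(hsv[...,1]>150)&(hsv[...,2]>60)).astype(np.uint8)
    n,l,s,c=cv2.connectedComponentsWithStats(m); i=1+np.argmax(s[1:,4])
    hull=cv2.convexHull(np.argwhere(l==i)[:,::-1].astype(np.float32))
    def f(q):
        P=proj('top',rect(*q,.03)+rect(*q,0)); h=cv2.convexHull(np.float32(P))
        return [cv2.pointPolygonTest(h,tuple(map(float,p)),True) for p in hull[:,0]]
    x0=[*ray('top',cen(hull),.015),0]
    q=least_squares(f,x0,diff_step=1e-3,x_scale=[.01,.01,.1],loss='soft_l1').x
    print(k,x0,q.round(4),np.degrees(q[2]).round(1),np.abs(f(q)).mean())
# nut yaw: hexagon IoU at top
for k,R,zt in(('big_nut',.0237,.022),('small_nut',.0173,.018)):
    q,_=locate(k,im,dict(top=px[k][0]),("top",),r=17); p=mask(im['top'],px[k][0],17); best=[]
    S=8
    hull=cv2.convexHull(np.float32(p))
    for d in range(0,60,3):
        a=np.radians(d+30+60*np.arange(6)); P=np.vstack([np.c_[q[0]+R*np.cos(a),q[1]+R*np.sin(a),0*a+z] for z in(0,zt)])
        h=cv2.convexHull(np.float32(proj('top',P))); 
        A=[cv2.fillPoly(np.zeros((420*S,560*S),np.uint8),[np.int32((g+.5)*S)],1)[150*S:300*S] for g in(h,hull)]
        best.append(((A[0]&A[1]).sum()/(A[0]|A[1]).sum(),d))
    print(k,[(round(a,3),b) for a,b in sorted(best)[::-1][:5]],min(best))
rows=[]
cr=[cv2.resize(im['top'][v-20:v+20,u-20:u+20],(380,380),interpolation=cv2.INTER_CUBIC) for u,v in((230,236),(398,243))]
cv2.imwrite('pics/nuts.png',np.hstack(cr))
E
python3 m.py
```

```text
mount ('top',) [0.4232 0.2726] [ 0. -0.]
mount ('side',) [0.4253 0.2731] [-0. -0.]
mount ('top', 'side') [0.4243 0.2728] [-0.1 -0.5  0.4  0. ]
big_nut ('top',) [0.4132 0.1323] [0. 0.]
big_nut ('side',) [0.4132 0.1305] [-0.  0.]
big_nut ('top', 'side') [0.4131 0.1316] [ 0.3  0.1 -0.1  0.3]
wide_bush ('top',) [ 0.4587 -0.0151] [-0.  0.]
wide_bush ('side',) [ 0.4593 -0.0161] [-0.  0.]
wide_bush ('top', 'side') [ 0.4589 -0.0152] [ 0.1 -0.1  0.   0.2]
tall_bush ('top',) [ 0.4109 -0.1425] [-0. -0.]
tall_bush ('side',) [ 0.411  -0.1428] [0.1 0.1]
tall_bush ('top', 'side') [ 0.4111 -0.1426] [ 0.1 -0.1  0.   0.1]
small_nut ('top',) [ 0.4152 -0.2779] [-0.  0.]
small_nut ('side',) [ 0.4164 -0.2789] [0. 0.]
small_nut ('top', 'side') [ 0.4156 -0.2781] [ 0.1 -0.2  0.2  0.1]
yellow [np.float64(0.6324279781780102), np.float64(0.24101987412597037), 0] [ 0.6334  0.2408 -0.0024] -0.1 0.5514914705021929
red [np.float64(0.6344690933783286), np.float64(-0.014390629881467052), 0] [ 0.6363 -0.0144  0.    ] 0.0 0.6870229731416658
blue [np.float64(0.6347057940057614), np.float64(-0.24164543012129486), 0] [ 0.6351 -0.241   0.0026] 0.1 0.6017390789530157
big_nut [(np.float64(0.921), 30), (np.float64(0.92), 27), (np.float64(0.917), 33), (np.float64(0.913), 36), (np.float64(0.912), 24)] (np.float64(0.874534794799898), 3)
small_nut [(np.float64(0.899), 45), (np.float64(0.898), 51), (np.float64(0.898), 48), (np.float64(0.895), 57), (np.float64(0.895), 54)] (np.float64(0.8790983606557377), 24)
```

View pics/nuts.png

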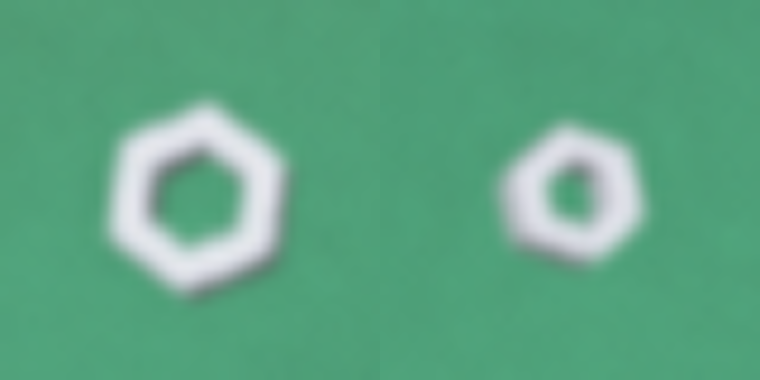

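Every position agrees between the two cameras within 2 mm. The crop shows the big nut with flats about -5° from world x, and the small nut's flat at about +15°. I start with the small nut.

```bash
cat > to.py <<'E'
# usage: to.py x y z yawdeg : tool-frame shift (after the spin) and spin units to reach the target
import sys, numpy as np
from scipy.spatial.transform import Rotation as R
from workcell import bot
s=bot.read_state(); M=R.from_rotvec(s['tcp_rot']).as_matrix(); yaw=np.degrees(np.arctan2(M[1,0],M[0,0]))
print('t',s['time'],'pos',s['tool_pos'].round(4),'yaw',yaw.round(1),'tilt',(M[:2,2]*1e3).round(),'w',round(s['width'],3),'F',s['wrist_force'].round(1),'q1,6',s['q'][[0,5]].round(2))
a=list(map(float,sys.argv[1:]))
for i in range(0,len(a),4):
    x,y,z,w=a[i:i+4]; d=np.array([x,y,z])-s['tool_pos']; c,n=np.cos(np.radians(w)),np.sin(np.radians(w))
    print('spin',round((yaw-w)/5,2),'shift',np.round([c*d[0]+n*d[1],n*d[0]-c*d[1],-d[2]],4),'rows',round(np.linalg.norm(d)/.05,1))
E
sleep 0
```

Call:
play_rows --series '[{"translation": [0,0,0],"spin": 1.0},{"translation": [0.029,-0.033,0],"spin": 0},{"translation": [0.029,-0.033,0],"spin": 0},{"translation": [0.029,-0.033,0],"spin": 0},{"translation": [0.029,-0.033,0],"spin": 0}]' --jaw 1 --force 40

```text
time: 0.6
tool_pos: [0.3121, -0.4729, 0.2305]
tcp_rot: [-3.112, -0.419, 0.0]
wrist_force: [-0.2, -1.1, 0.3]
width: 1.001
```

Call:
play_rows --series '[{"translation": [0.029,-0.033,0.02],"spin": 0},{"translation": [0.029,-0.033,0.02],"spin": 0},{"translation": [0.029,-0.033,0.02],"spin": 0},{"translation": [0.029,-0.033,0.02],"spin": 0},{"translation": [0.029,-0.033,0.02],"spin": 0}]'

```text
time: 1.1
tool_pos: [0.4081, -0.2753, 0.1303]
tcp_rot: [-3.113, -0.42, -0.0]
wrist_force: [0.4, -0.4, -0.3]
width: 0.997
```

```bash
python3 to.py .4156 -.2785 .002 15
```

```text
t 1.1 pos [ 0.4081 -0.2753  0.1303] yaw 15.4 tilt [0. 0.] w 0.997 F [ 0.4 -0.4 -0.3] q1,6 [-0.64  0.66]
spin 0.07 shift [0.0064 0.0051 0.1283] rows 2.6
```

Call:
play_rows --series '[{"translation": [0.0064,0.005,0.035],"spin": 0},{"translation": [0,0,0.04],"spin": 0},{"translation": [0,0,0.03],"spin": 0},{"translation": [0,0,0.015],"spin": 0},{"translation": [0,0,0.008],"spin": 0}]'

```text
time: 1.6
tool_pos: [0.4138, -0.2788, 0.0009]
tcp_rot: [-3.11, -0.421, 0.005]
wrist_force: [-0.3, -0.1, 0.7]
width: 1.002
```

```bash
python3 to.py .4156 -.2785 .002 15; python3 -c "
from h import *
a=bot.read_camera('side');cv2.imwrite('pics/c1.png',cv2.resize(a[120:220,240:400],(800,500),interpolation=cv2.INTER_CUBIC))"
```

```text
t 1.6 pos [ 0.4138 -0.2788  0.0009] yaw 15.4 tilt [-4.  3.] w 1.002 F [-0.3 -0.1  0.7] q1,6 [-0.64  0.66]
spin 0.08 shift [ 0.0018  0.0002 -0.0011] rows 0.0
```

View pics/c1.png

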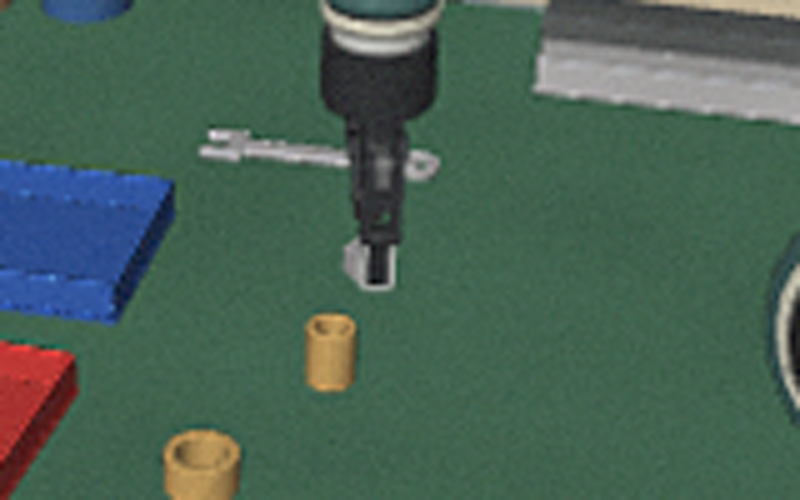

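The crop shows the near finger at (378,262) standing in front of the small nut, centred as intended. I'll close the jaws and lift.

Call:
play_rows --series '[{"translation": [0.001,0,-0.001],"spin": 0},{"translation": [0,0,0],"spin": 0},{"translation": [0,0,0],"spin": 0},{"translation": [0,0,0],"spin": 0},{"translation": [0,0,0],"spin": 0}]' --jaw -1

```text
time: 2.15
tool_pos: [0.4174, -0.2807, 0.0056]
tcp_rot: [3.112, 0.42, 0.003]
wrist_force: [-0.1, -0.6, 5.7]
width: 0.336
```

Call:
play_rows --series '[{"translation": [0,0,0],"spin": 0},{"translation": [0,0,0],"spin": 0},{"translation": [0,0,0],"spin": 0}]'

```text
time: 2.45
tool_pos: [0.4174, -0.2807, 0.0056]
tcp_rot: [3.112, 0.42, 0.003]
wrist_force: [-0.9, 0.1, 7.1]
width: 0.334
```

```bash
python3 to.py .602 -.241 .06 15
```

```text
t 2.45 pos [ 0.4174 -0.2807  0.0056] yaw 15.4 tilt [ 2. -1.] w 0.334 F [-0.9  0.1  7.1] q1,6 [-0.64  0.66]
spin 0.08 shift [ 0.1886  0.0094 -0.0544] rows 3.9
```

Call:
play_rows --series '[{"translation": [0,0,-0.03],"spin": 0},{"translation": [0,0,-0.035],"spin": 0},{"translation": [0.04,0.002,-0.01],"spin": 0},{"translation": [0.045,0.003,0],"spin": 0},{"translation": [0.045,0.003,0],"spin": 0}]'

```text
time: 2.95
tool_pos: [0.5455, -0.2533, 0.0805]
tcp_rot: [3.112, 0.419, 0.003]
wrist_force: [0.6, 0.5, -0.4]
width: 0.338
```

Call:
play_rows --series '[{"translation": [0.045,0.002,0],"spin": 0},{"translation": [0.01,0,0],"spin": 0},{"translation": [0,0,0],"spin": 0}]'

```text
time: 3.25
tool_pos: [0.5987, -0.2398, 0.079]
tcp_rot: [-3.113, -0.424, 0.0]
wrist_force: [-0.5, 0.8, -0.5]
width: 0.339
```

```bash
python3 to.py .602 -.241 .008 15;  python3 -c "
from h import *
a=bot.read_camera('side');cv2.imwrite('pics/c2.png',cv2.resize(a[100:200,200:360],(800,500),interpolation=cv2.INTER_CUBIC))"
```

```text
t 3.25 pos [ 0.5987 -0.2398  0.079 ] yaw 15.5 tilt [-0.  0.] w 0.339 F [-0.5  0.8 -0.5] q1,6 [-0.42  0.88]
spin 0.1 shift [0.0029 0.002  0.071 ] rows 1.4
```

View pics/c2.png

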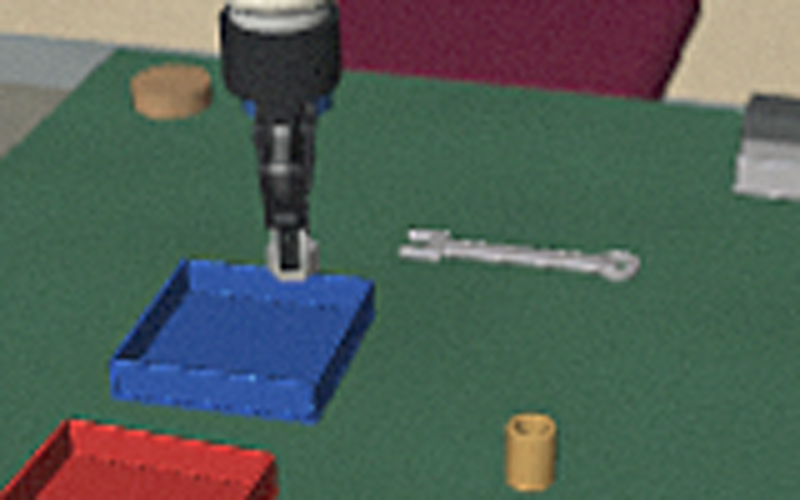

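The small nut is in the jaws at crop (292,255), above the blue tray. I'll lower it and release.

Call:
play_rows --series '[{"translation": [0.003,0.002,0.035],"spin": 0},{"translation": [0,0,0.022],"spin": 0},{"translation": [0,0,0.008],"spin": 0},{"translation": [0,0,0.003],"spin": 0},{"translation": [0,0,0],"spin": 0}]'

```text
time: 3.8
tool_pos: [0.6002, -0.2421, 0.0116]
tcp_rot: [-3.113, -0.419, 0.0]
wrist_force: [0.1, 0.0, -1.5]
width: 0.336
```

```bash
python3 to.py .602 -.241 .0095 15
```

```text
t 3.8 pos [ 0.6002 -0.2421  0.0116] yaw 15.3 tilt [-0.  0.] w 0.336 F [ 0.1  0.  -1.5] q1,6 [-0.42  0.88]
spin 0.07 shift [ 0.002  -0.0006  0.0021] rows 0.1
```

Call:
play_rows --series '[{"translation": [0,0,0.0025],"spin": 0},{"translation": [0,0,0],"spin": 0},{"translation": [0,0,0],"spin": 0}]'

```text
time: 4.1
tool_pos: [0.6015, -0.2419, 0.0098]
tcp_rot: [3.113, 0.42, 0.002]
wrist_force: [1.1, -0.3, -1.1]
width: 0.34
```

Call:
play_rows --series '[{"translation": [0,0,0],"spin": 0},{"translation": [0,0,0],"spin": 0},{"translation": [0,0,0],"spin": 0},{"translation": [0,0,-0.03],"spin": 0},{"translation": [0,0,-0.04],"spin": 0}]' --jaw 0.4

```text
time: 4.6
tool_pos: [0.5983, -0.2405, 0.0763]
tcp_rot: [-3.11, -0.42, 0.009]
wrist_force: [-0.0, 0.1, 1.6]
width: 0.701
```

```bash
python3 to.py .411 -.1426 .1 0 .411 -.1426 .1 15; python3 -c "
from h import *
a=bot.read_camera('side');cv2.imwrite('pics/c3.png',cv2.resize(a[100:200,200:360],(800,500),interpolation=cv2.INTER_CUBIC))"
```

```text
t 4.6 pos [ 0.5983 -0.2405  0.0763] yaw 15.4 tilt [-6.  3.] w 0.701 F [-0.   0.1  1.6] q1,6 [-0.42  0.88]
spin 3.08 shift [-0.1873 -0.0979 -0.0237] rows 4.3
spin 0.08 shift [-0.1556 -0.143  -0.0237] rows 4.3
```

View pics/c3.png

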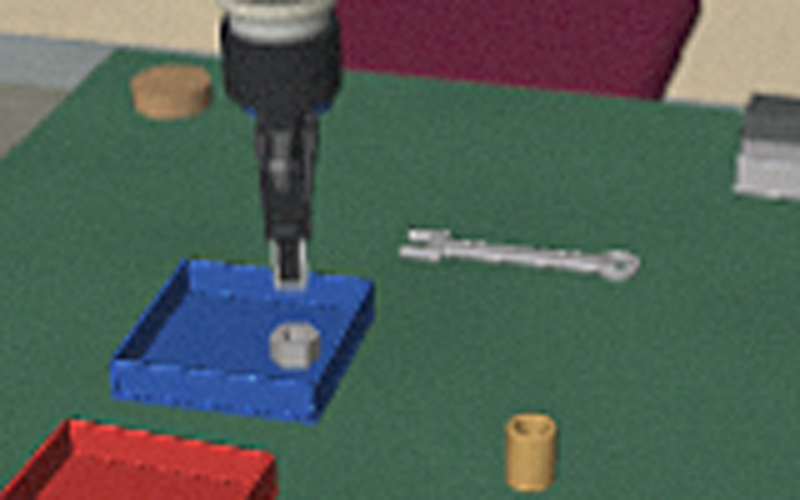

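The small nut lies flat at crop (295,345) in the blue tray. Next is the tall bush, kept at yaw 15° since it is round.

Call:
play_rows --series '[{"translation": [-0.032,-0.029,-0.024],"spin": 0},{"translation": [-0.034,-0.031,0],"spin": 0},{"translation": [-0.034,-0.031,0],"spin": 0},{"translation": [-0.034,-0.031,0],"spin": 0},{"translation": [-0.022,-0.021,0],"spin": 0}]' --jaw 0.7

```text
time: 5.15
tool_pos: [0.4095, -0.1437, 0.1021]
tcp_rot: [-3.112, -0.421, 0.002]
wrist_force: [0.2, 0.3, 0.1]
width: 0.853
```

```bash
python3 to.py .4111 -.1426 .014 15
```

```text
t 5.15 pos [ 0.4095 -0.1437  0.1021] yaw 15.4 tilt [-2.  1.] w 0.853 F [0.2 0.3 0.1] q1,6 [-0.4   0.91]
spin 0.08 shift [ 0.0018 -0.0007  0.0881] rows 1.8
```

Call:
play_rows --series '[{"translation": [0.002,-0.001,0],"spin": 0},{"translation": [0,0,0.04],"spin": 0},{"translation": [0,0,0.03],"spin": 0},{"translation": [0,0,0.018],"spin": 0},{"translation": [0,0,0],"spin": 0}]'

```text
time: 5.65
tool_pos: [0.4126, -0.143, 0.0125]
tcp_rot: [-3.111, -0.42, 0.007]
wrist_force: [-0.6, 0.2, 0.1]
width: 0.85
```

Call:
play_rows --series '[{"translation": [0,0,0],"spin": 0},{"translation": [0,0,0],"spin": 0},{"translation": [0,0,0],"spin": 0},{"translation": [0,0,0],"spin": 0},{"translation": [0,0,0],"spin": 0}]' --jaw -1

```text
time: 6.15
tool_pos: [0.4158, -0.1443, 0.0164]
tcp_rot: [3.112, 0.42, 0.005]
wrist_force: [-0.6, 1.3, 6.4]
width: 0.354
```

Call:
play_rows --series '[{"translation": [0,0,0],"spin": 0},{"translation": [0,0,0],"spin": 0}]'

```text
time: 6.35
tool_pos: [0.4158, -0.1443, 0.0164]
tcp_rot: [3.112, 0.42, 0.005]
wrist_force: [-0.9, 0.1, 5.9]
width: 0.351
```

```bash
python3 to.py .666 .241 .1 15
```

```text
t 6.35 pos [ 0.4158 -0.1443  0.0164] yaw 15.4 tilt [ 3. -1.] w 0.351 F [-0.9  0.1  5.9] q1,6 [-0.39  0.91]
spin 0.08 shift [ 0.3414 -0.3074 -0.0836] rows 9.3
```

Call:
play_rows --series '[{"translation": [0,0,-0.03],"spin": 0},{"translation": [0,0,-0.045],"spin": 0},{"translation": [0.03,-0.027,-0.01],"spin": 0},{"translation": [0.036,-0.032,0],"spin": 0},{"translation": [0.036,-0.032,0],"spin": 0}]'

```text
time: 6.85
tool_pos: [0.4899, -0.0281, 0.1014]
tcp_rot: [3.113, 0.418, 0.005]
wrist_force: [1.1, -0.6, -1.2]
width: 0.357
```

Call:
play_rows --series '[{"translation": [0.036,-0.032,0],"spin": 0},{"translation": [0.036,-0.032,0],"spin": 0},{"translation": [0.036,-0.032,0],"spin": 0},{"translation": [0.036,-0.032,0],"spin": 0},{"translation": [0.036,-0.032,0],"spin": 0}]'

```text
time: 7.35
tool_pos: [0.6201, 0.175, 0.0998]
tcp_rot: [3.113, 0.421, 0.0]
wrist_force: [0.3, -0.6, -1.8]
width: 0.354
```

Call:
play_rows --series '[{"translation": [0.03,-0.028,0],"spin": 0},{"translation": [0.02,-0.018,0],"spin": 0},{"translation": [0,0,0],"spin": 0}]'

```text
time: 7.65
tool_pos: [0.6573, 0.2343, 0.0999]
tcp_rot: [-3.112, -0.425, -0.004]
wrist_force: [0.3, 0.1, -1.3]
width: 0.357
```

```bash
python3 to.py .666 .241 .0205 15
```

```text
t 7.65 pos [0.6573 0.2343 0.0999] yaw 15.6 tilt [2. 2.] w 0.357 F [ 0.3  0.1 -1.3] q1,6 [0.31 1.61]
spin 0.11 shift [ 0.0102 -0.0042  0.0794] rows 1.6
```

Call:
play_rows --series '[{"translation": [0.01,-0.004,0.03],"spin": 0},{"translation": [0,0,0.03],"spin": 0},{"translation": [0,0,0.012],"spin": 0},{"translation": [0,0,0.005],"spin": 0},{"translation": [0,0,0],"spin": 0}]'

```text
time: 8.15
tool_pos: [0.6636, 0.2366, 0.0228]
tcp_rot: [3.113, 0.42, -0.001]
wrist_force: [0.0, 0.1, -1.4]
width: 0.351
```

```bash
python3 to.py .666 .241 .0205 15
```

```text
t 8.15 pos [0.6636 0.2366 0.0228] yaw 15.4 tilt [-1. -0.] w 0.351 F [ 0.   0.1 -1.4] q1,6 [0.31 1.61]
spin 0.07 shift [ 0.0034 -0.0036  0.0023] rows 0.1
```

Call:
play_rows --series '[{"translation": [0,0,0.003],"spin": 0},{"translation": [0,0,0],"spin": 0},{"translation": [0,0,0],"spin": 0}]'

```text
time: 8.45
tool_pos: [0.6649, 0.2374, 0.021]
tcp_rot: [-3.113, -0.42, -0.003]
wrist_force: [-0.0, 0.8, -1.9]
width: 0.353
```

Call:
play_rows --series '[{"translation": [0,0,0],"spin": 0},{"translation": [0,0,0],"spin": 0},{"translation": [0,0,0],"spin": 0},{"translation": [0,0,-0.03],"spin": 0},{"translation": [0,0,-0.05],"spin": 0}]' --jaw 0.4

```text
time: 8.95
tool_pos: [0.6602, 0.2361, 0.0953]
tcp_rot: [3.112, 0.42, -0.016]
wrist_force: [0.5, 0.0, -0.9]
width: 0.698
```

```bash
python3 to.py .459 -.0154 .1 15; python3 -c "
from h import *
a=bot.read_camera('side');cv2.imwrite('pics/c4.png',cv2.resize(a[180:360,120:340],(733,600),interpolation=cv2.INTER_CUBIC))"
```

```text
t 8.95 pos [0.6602 0.2361 0.0953] yaw 15.4 tilt [-10.  -3.] w 0.698 F [ 0.5  0.  -0.9] q1,6 [0.31 1.61]
spin 0.08 shift [-0.2595  0.1908 -0.0047] rows 6.4
```

View pics/c4.png

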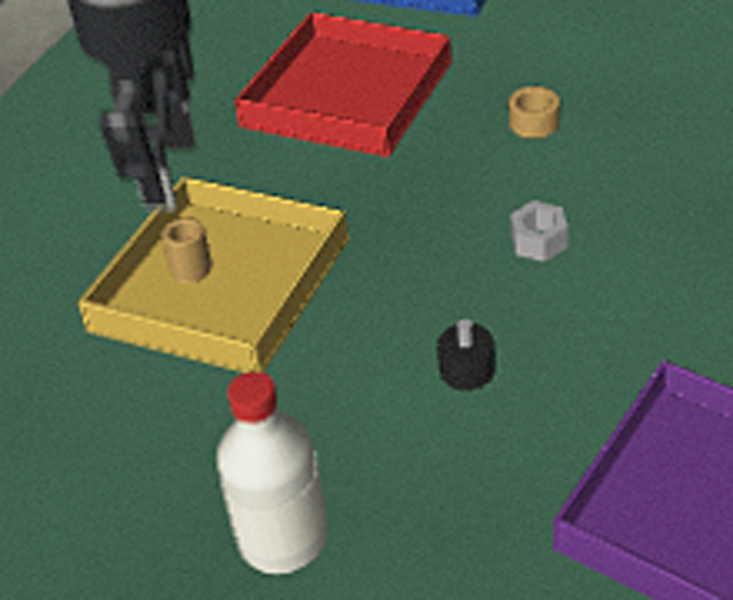

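The tall bush stands upright at crop (187,250) in the yellow tray. Next is the wide bush at crop (534,112).

Call:
play_rows --series '[{"translation": [-0.038,0.028,-0.01],"spin": 0},{"translation": [-0.038,0.028,0],"spin": 0},{"translation": [-0.038,0.028,0],"spin": 0},{"translation": [-0.038,0.028,0],"spin": 0},{"translation": [-0.038,0.028,0],"spin": 0}]' --jaw 1

```text
time: 9.5
tool_pos: [0.5172, 0.0507, 0.1102]
tcp_rot: [3.113, 0.421, 0.002]
wrist_force: [0.8, -0.9, 0.2]
width: 0.999
```

Call:
play_rows --series '[{"translation": [-0.038,0.028,0],"spin": 0},{"translation": [-0.03,0.022,0],"spin": 0},{"translation": [0,0,0],"spin": 0}]'

```text
time: 9.8
tool_pos: [0.4627, -0.0168, 0.1095]
tcp_rot: [3.113, 0.415, -0.003]
wrist_force: [0.3, 0.5, -1.5]
width: 0.999
```

```bash
python3 to.py .459 -.0154 .006 15
```

```text
t 9.8 pos [ 0.4627 -0.0168  0.1095] yaw 15.2 tilt [-1. -1.] w 0.999 F [ 0.3  0.5 -1.5] q1,6 [-0.09  1.22]
spin 0.04 shift [-0.0032 -0.0023  0.1035] rows 2.1
```

Call:
play_rows --series '[{"translation": [-0.004,-0.002,0.01],"spin": 0},{"translation": [0,0,0.04],"spin": 0},{"translation": [0,0,0.035],"spin": 0},{"translation": [0,0,0.017],"spin": 0},{"translation": [0,0,0],"spin": 0}]'

```text
time: 10.3
tool_pos: [0.4588, -0.0122, 0.0045]
tcp_rot: [-3.111, -0.422, 0.01]
wrist_force: [-0.9, 0.3, -0.4]
width: 0.997
```

Call:
play_rows --series '[{"translation": [0,0,0],"spin": 0},{"translation": [0,0,0],"spin": 0},{"translation": [0,0,0],"spin": 0},{"translation": [0,0,0],"spin": 0},{"translation": [0,0,0],"spin": 0}]' --jaw -1

```text
time: 10.8
tool_pos: [0.4632, -0.0134, 0.0096]
tcp_rot: [3.113, 0.42, 0.006]
wrist_force: [-1.3, 0.9, 6.3]
width: 0.504
```

Call:
play_rows --series '[{"translation": [0,0,0],"spin": 0},{"translation": [0,0,0],"spin": 0}]'

```text
time: 11.0
tool_pos: [0.4632, -0.0134, 0.0096]
tcp_rot: [3.113, 0.42, 0.006]
wrist_force: [-1.6, 2.0, 6.0]
width: 0.505
```

```bash
python3 to.py .6 .24 .09 15
```

```text
t 11.0 pos [ 0.4632 -0.0134  0.0096] yaw 15.4 tilt [4. 0.] w 0.505 F [-1.6  2.   6. ] q1,6 [-0.08  1.22]
spin 0.07 shift [ 0.1977 -0.2094 -0.0804] rows 6.0
```

Call:
play_rows --series '[{"translation": [0,0,-0.03],"spin": 0},{"translation": [0,0,-0.045],"spin": 0},{"translation": [0.028,-0.03,-0.005],"spin": 0},{"translation": [0.033,-0.035,0],"spin": 0},{"translation": [0.033,-0.035,0],"spin": 0}]'

```text
time: 11.5
tool_pos: [0.5269, 0.1089, 0.0895]
tcp_rot: [3.114, 0.418, 0.005]
wrist_force: [0.9, -0.7, -1.1]
width: 0.509
```

Call:
play_rows --series '[{"translation": [0.033,-0.035,0],"spin": 0},{"translation": [0.033,-0.035,0],"spin": 0},{"translation": [0.026,-0.028,0],"spin": 0},{"translation": [0.01,-0.01,0],"spin": 0},{"translation": [0,0,0],"spin": 0}]'

```text
time: 12.0
tool_pos: [0.596, 0.2408, 0.088]
tcp_rot: [-3.113, -0.424, -0.002]
wrist_force: [0.1, -1.3, -1.3]
width: 0.505
```

```bash
python3 to.py .6 .24 .0136 15
```

```text
t 12.0 pos [0.596  0.2408 0.088 ] yaw 15.5 tilt [1. 0.] w 0.505 F [ 0.1 -1.3 -1.3] q1,6 [0.35 1.65]
spin 0.1 shift [0.0037 0.0018 0.0744] rows 1.5
```

Call:
play_rows --series '[{"translation": [0.004,0.002,0.035],"spin": 0},{"translation": [0,0,0.024],"spin": 0},{"translation": [0,0,0.01],"spin": 0},{"translation": [0,0,0.003],"spin": 0},{"translation": [0,0,0],"spin": 0}]'

```text
time: 12.5
tool_pos: [0.5994, 0.2374, 0.0161]
tcp_rot: [3.113, 0.419, -0.0]
wrist_force: [0.7, 0.6, -1.0]
width: 0.506
```

```bash
python3 to.py .6 .24 .0136 15
```

```text
t 12.5 pos [0.5994 0.2374 0.0161] yaw 15.3 tilt [-0. -0.] w 0.506 F [ 0.7  0.6 -1. ] q1,6 [0.34 1.64]
spin 0.07 shift [ 0.0013 -0.0024  0.0025] rows 0.1
```

Call:
play_rows --series '[{"translation": [0,0,0.003],"spin": 0},{"translation": [0,0,0],"spin": 0},{"translation": [0,0,0],"spin": 0}]'

```text
time: 12.8
tool_pos: [0.6002, 0.2384, 0.0138]
tcp_rot: [-3.113, -0.421, -0.002]
wrist_force: [-0.3, 0.5, -2.2]
width: 0.502
```

Call:
play_rows --series '[{"translation": [0,0,0],"spin": 0},{"translation": [0,0,0],"spin": 0},{"translation": [0,0,0],"spin": 0},{"translation": [0,0,-0.03],"spin": 0},{"translation": [0,0,-0.05],"spin": 0}]' --jaw 0.6

```text
time: 13.3
tool_pos: [0.5957, 0.2369, 0.0889]
tcp_rot: [3.111, 0.42, -0.015]
wrist_force: [1.1, 0.4, -0.2]
width: 0.798
```

Call:
play_rows --series '[{"translation": [0,0,-0.02],"spin": 1},{"translation": [0,0,0],"spin": 1},{"translation": [0,0,0],"spin": 1},{"translation": [0,0,0],"spin": 0.9}]'

```text
time: 13.7
tool_pos: [0.5998, 0.2383, 0.1135]
tcp_rot: [-3.139, 0.118, -0.002]
wrist_force: [0.7, -0.9, -0.4]
width: 0.805
```

```bash
python3 to.py .4131 .1316 .1 -4; python3 -c "
from h import *
a=bot.read_camera('side');cv2.imwrite('pics/c5.png',cv2.resize(a[180:360,120:340],(733,600),interpolation=cv2.INTER_CUBIC))"
```

```text
t 13.7 pos [0.5998 0.2383 0.1135] yaw -4.3 tilt [1. 0.] w 0.805 F [ 0.7 -0.9 -0.4] q1,6 [0.34 1.99]
spin -0.06 shift [-0.1788  0.1195  0.0135] rows 4.3
```

View pics/c5.png

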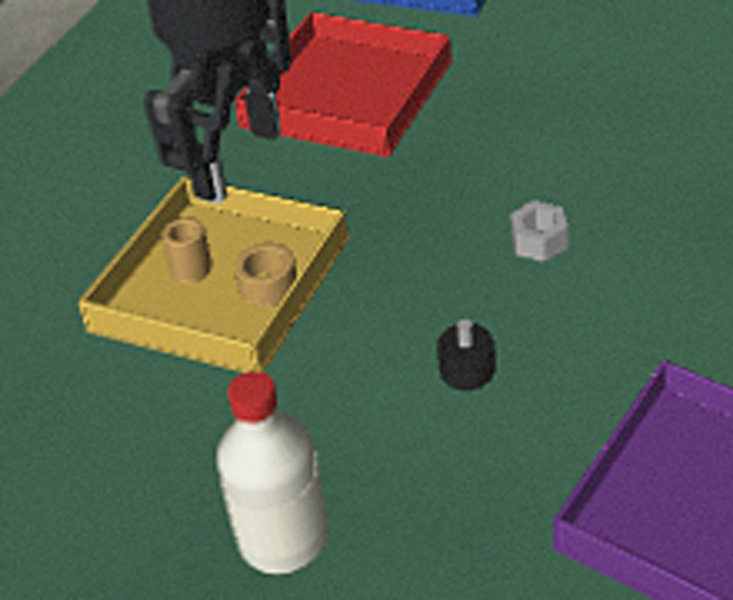

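Both bushings stand upright and apart in the yellow tray, at crop (187,250) and (267,273). Next is the big nut at crop (540,232).

Call:
play_rows --series '[{"translation": [-0.038,0.025,0],"spin": 0},{"translation": [-0.038,0.025,0],"spin": 0},{"translation": [-0.038,0.025,0],"spin": 0},{"translation": [-0.038,0.025,0],"spin": 0},{"translation": [-0.027,0.0195,0],"spin": 0}]' --jaw 1

```text
time: 14.25
tool_pos: [0.4095, 0.1307, 0.1122]
tcp_rot: [3.139, -0.11, -0.003]
wrist_force: [0.0, 0.7, -0.1]
width: 0.997
```

Call:
play_rows --series '[{"translation": [0,0,0],"spin": 0},{"translation": [0,0,0.02],"spin": 0}]'

```text
time: 14.45
tool_pos: [0.4149, 0.1323, 0.0955]
tcp_rot: [-3.137, 0.112, -0.012]
wrist_force: [0.4, 1.2, 0.4]
width: 0.998
```

```bash
python3 to.py .4131 .1316 .005 -4
```

```text
t 14.45 pos [0.4149 0.1323 0.0955] yaw -4.1 tilt [7. 2.] w 0.998 F [0.4 1.2 0.4] q1,6 [0.25 1.89]
spin -0.02 shift [-0.0018  0.0009  0.0905] rows 1.8
```

Call:
play_rows --series '[{"translation": [-0.002,0.001,0.02],"spin": 0},{"translation": [0,0,0.035],"spin": 0},{"translation": [0,0,0.023],"spin": 0},{"translation": [0,0,0.01],"spin": 0},{"translation": [0,0,0],"spin": 0}]'

```text
time: 14.95
tool_pos: [0.4097, 0.1309, 0.0036]
tcp_rot: [3.139, -0.112, -0.004]
wrist_force: [-0.3, 0.6, 0.2]
width: 0.998
```

Call:
play_rows --series '[{"translation": [0,0,0],"spin": 0},{"translation": [0,0,0],"spin": 0},{"translation": [0,0,0],"spin": 0},{"translation": [0,0,0],"spin": 0},{"translation": [0,0,0],"spin": 0}]' --jaw -1

```text
time: 15.45
tool_pos: [0.4118, 0.1314, 0.0062]
tcp_rot: [-3.139, 0.113, -0.004]
wrist_force: [-0.9, -0.3, 5.5]
width: 0.463
```

Call:
play_rows --series '[{"translation": [0,0,0],"spin": 0},{"translation": [0,0,0],"spin": 0}]'

```text
time: 15.65
tool_pos: [0.4118, 0.1314, 0.0062]
tcp_rot: [-3.139, 0.113, -0.004]
wrist_force: [-0.5, -0.3, 6.0]
width: 0.471
```

```bash
python3 to.py .667 -.241 .09 -4; python3 -c "
from h import *
a=bot.read_camera('top');cv2.imwrite('pics/c6.png',cv2.resize(a[100:280,150:430],(784,504),interpolation=cv2.INTER_CUBIC))"
```

```text
t 15.65 pos [0.4118 0.1314 0.0062] yaw -4.1 tilt [3. 1.] w 0.471 F [-0.5 -0.3  6. ] q1,6 [0.25 1.89]
spin -0.02 shift [ 0.2806  0.3537 -0.0838] rows 9.2
```

View pics/c6.png

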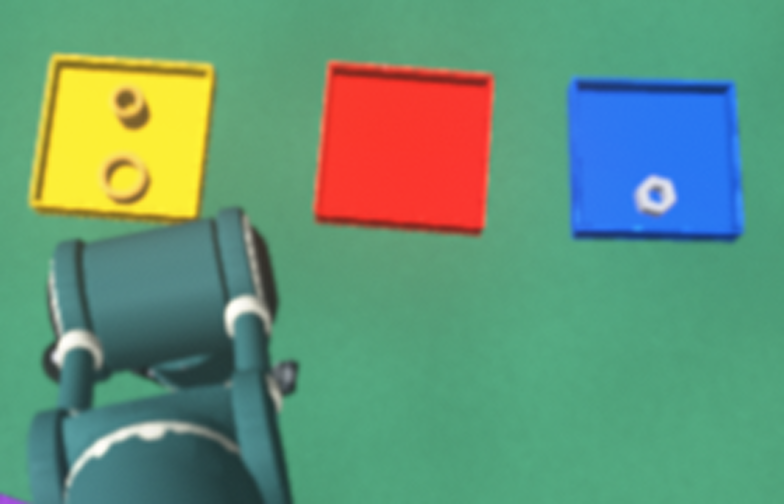

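The top crop shows the bushings apart in the yellow tray, the small nut flat in the blue tray at (655,195), and the far half of the blue tray free. A width of 0.471 is about 40 mm, so the big nut is held across its flats.

Call:
play_rows --series '[{"translation": [0,0,-0.03],"spin": 0},{"translation": [0,0,-0.045],"spin": 0},{"translation": [0.02,0.025,-0.015],"spin": 0},{"translation": [0.028,0.036,0],"spin": 0},{"translation": [0.03,0.038,0],"spin": 0}]'

```text
time: 16.2
tool_pos: [0.4822, 0.026, 0.0963]
tcp_rot: [-3.139, 0.11, -0.005]
wrist_force: [0.4, 0.4, -1.3]
width: 0.468
```

Call:
play_rows --series '[{"translation": [0.03,0.038,0],"spin": 0},{"translation": [0.03,0.038,0],"spin": 0},{"translation": [0.03,0.038,0],"spin": 0},{"translation": [0.03,0.038,0],"spin": 0},{"translation": [0.03,0.038,0],"spin": 0}]'

```text
time: 16.7
tool_pos: [0.6174, -0.1754, 0.0945]
tcp_rot: [-3.139, 0.113, 0.001]
wrist_force: [0.9, 0.1, -1.8]
width: 0.469
```

Call:
play_rows --series '[{"translation": [0.028,0.036,0],"spin": 0},{"translation": [0.02,0.024,0],"spin": 0},{"translation": [0,0,0],"spin": 0}]'

```text
time: 17.0
tool_pos: [0.6626, -0.2411, 0.0947]
tcp_rot: [3.138, -0.117, 0.004]
wrist_force: [-0.1, 0.3, -1.2]
width: 0.471
```

```bash
python3 to.py .667 -.241 .0102 -4
```

```text
t 17.0 pos [ 0.6626 -0.2411  0.0947] yaw -4.3 tilt [ 2. -2.] w 0.471 F [-0.1  0.3 -1.2] q1,6 [-0.38  1.26]
spin -0.06 shift [ 0.0044 -0.0004  0.0845] rows 1.7
```

Call:
play_rows --series '[{"translation": [0.003,0,0.035],"spin": 0},{"translation": [0,0,0.033],"spin": 0},{"translation": [0,0,0.01],"spin": 0},{"translation": [0,0,0.004],"spin": 0},{"translation": [0,0,0],"spin": 0}]'

```text
time: 17.5
tool_pos: [0.6636, -0.2368, 0.0131]
tcp_rot: [-3.14, 0.112, 0.0]
wrist_force: [0.0, 0.0, -1.4]
width: 0.468
```

```bash
python3 to.py .667 -.241 .0102 -4
```

```text
t 17.5 pos [ 0.6636 -0.2368  0.0131] yaw -4.1 tilt [-0.  0.] w 0.468 F [ 0.   0.  -1.4] q1,6 [-0.38  1.26]
spin -0.02 shift [0.0037 0.004  0.0029] rows 0.1
```

Call:
play_rows --series '[{"translation": [0.002,0.002,0.003],"spin": 0},{"translation": [0,0,0],"spin": 0},{"translation": [0,0,0],"spin": 0}]'

```text
time: 17.8
tool_pos: [0.6664, -0.2397, 0.0112]
tcp_rot: [3.139, -0.113, 0.003]
wrist_force: [0.2, -0.0, -2.3]
width: 0.468
```

Call:
play_rows --series '[{"translation": [0,0,0],"spin": 0},{"translation": [0,0,0],"spin": 0},{"translation": [0,0,0],"spin": 0},{"translation": [0,0,-0.03],"spin": 0},{"translation": [0,0,-0.05],"spin": 0}]' --jaw 0.6

```text
time: 18.3
tool_pos: [0.6616, -0.2378, 0.0853]
tcp_rot: [-3.136, 0.113, 0.015]
wrist_force: [0.5, -0.5, -0.3]
width: 0.8
```

```bash
python3 to.py .4243 .2728 .12 -4; python3 -c "
from h import *
a=bot.read_camera('side');cv2.imwrite('pics/c7.png',cv2.resize(a[100:200,200:360],(800,500),interpolation=cv2.INTER_CUBIC))"
```

```text
t 18.3 pos [ 0.6616 -0.2378  0.0853] yaw -4.1 tilt [-9.  4.] w 0.8 F [ 0.5 -0.5 -0.3] q1,6 [-0.38  1.26]
spin -0.02 shift [-0.2723 -0.4928 -0.0347] rows 11.3
```

View pics/c7.png

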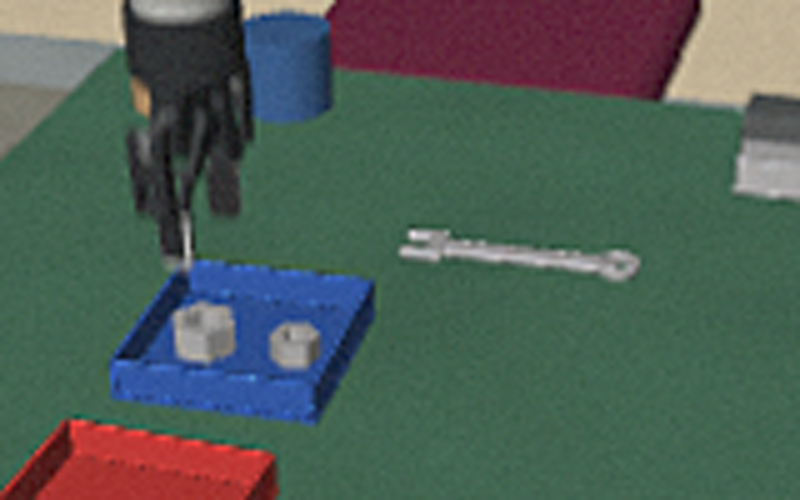

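Both nuts are flat and apart in the blue tray, at crop (205,332) and (295,345), and the spanner is unmoved. Last is the mount.

Call:
play_rows --series '[{"translation": [-0.012,-0.022,-0.035],"spin": 0},{"translation": [-0.0235,-0.0425,0],"spin": 0},{"translation": [-0.0235,-0.0425,0],"spin": 0},{"translation": [-0.0235,-0.0425,0],"spin": 0},{"translation": [-0.0235,-0.0425,0],"spin": 0}]' --jaw 0.8

```text
time: 18.85
tool_pos: [0.5729, -0.0388, 0.1254]
tcp_rot: [-3.139, 0.114, -0.003]
wrist_force: [1.4, 0.0, 0.1]
width: 0.898
```

Call:
play_rows --series '[{"translation": [-0.0235,-0.0425,0],"spin": 0},{"translation": [-0.0235,-0.0425,0],"spin": 0},{"translation": [-0.0235,-0.0425,0],"spin": 0},{"translation": [-0.0235,-0.0425,0],"spin": 0},{"translation": [-0.0235,-0.0425,0],"spin": 0}]'

```text
time: 19.35
tool_pos: [0.4709, 0.1819, 0.1255]
tcp_rot: [-3.139, 0.113, -0.003]
wrist_force: [0.7, -0.7, 0.2]
width: 0.903
```

Call:
play_rows --series '[{"translation": [-0.0235,-0.0425,0],"spin": 0},{"translation": [-0.015,-0.027,0],"spin": 0},{"translation": [0,0,0],"spin": 0}]'

```text
time: 19.65
tool_pos: [0.4368, 0.2555, 0.1254]
tcp_rot: [-3.138, 0.106, -0.001]
wrist_force: [0.2, -0.6, 0.2]
width: 0.898
```

```bash
python3 to.py .4243 .2728 .008 -4; python3 -c "
from h import *
print('oiler base edges',ray('side',(203,345),0),ray('side',(188,338),.02))"
```

```text
t 19.65 pos [0.4368 0.2555 0.1254] yaw -3.9 tilt [1. 2.] w 0.898 F [ 0.2 -0.6  0.2] q1,6 [0.48 2.12]
spin 0.03 shift [-0.0137 -0.0164  0.1174] rows 2.4
oiler base edges [0.49134401 0.44631116] [0.51952676 0.45142673]
```

Call:
play_rows --series '[{"translation": [-0.0125,-0.0165,0],"spin": 0},{"translation": [0,0,0.03],"spin": 0},{"translation": [0,0,0.01],"spin": 0},{"translation": [0,0,0],"spin": 0}]'

```text
time: 20.05
tool_pos: [0.4255, 0.268, 0.0829]
tcp_rot: [3.137, -0.114, -0.006]
wrist_force: [0.6, -0.4, -0.0]
width: 0.897
```

```bash
python3 to.py .4243 .2728 .008 -4
```

```text
t 20.05 pos [0.4255 0.268  0.0829] yaw -4.1 tilt [-4. -2.] w 0.897 F [ 0.6 -0.4 -0. ] q1,6 [0.51 2.16]
spin -0.03 shift [-0.0015 -0.0047  0.0749] rows 1.5
```

Call:
play_rows --series '[{"translation": [-0.001,-0.004,0.01],"spin": 0},{"translation": [0,0,0.035],"spin": 0},{"translation": [0,0,0.02],"spin": 0},{"translation": [0,0,0.008],"spin": 0},{"translation": [0,0,0],"spin": 0}]'

```text
time: 20.55
tool_pos: [0.4257, 0.2732, 0.011]
tcp_rot: [3.139, -0.114, -0.002]
wrist_force: [0.1, -0.6, -0.0]
width: 0.9
```

Call:
play_rows --series '[{"translation": [0,0,0],"spin": 0},{"translation": [0,0,0],"spin": 0},{"translation": [0,0,0],"spin": 0},{"translation": [0,0,0],"spin": 0},{"translation": [0,0,0],"spin": 0}]' --jaw -1

```text
time: 21.05
tool_pos: [0.4276, 0.2745, 0.0135]
tcp_rot: [-3.138, 0.113, -0.004]
wrist_force: [-0.9, -0.3, 5.6]
width: 0.449
```

Call:
play_rows --series '[{"translation": [0,0,0],"spin": 0},{"translation": [0,0,0],"spin": 0}]'

```text
time: 21.25
tool_pos: [0.4276, 0.2745, 0.0135]
tcp_rot: [-3.138, 0.113, -0.004]
wrist_force: [-1.0, 0.0, 6.9]
width: 0.45
```

```bash
python3 to.py .635 -.0144 .1 -4
```

```text
t 21.25 pos [0.4276 0.2745 0.0135] yaw -4.1 tilt [3. 2.] w 0.45 F [-1.   0.   6.9] q1,6 [0.52 2.16]
spin -0.02 shift [ 0.2271  0.2738 -0.0865] rows 7.3
```

Call:
play_rows --series '[{"translation": [0,0,-0.03],"spin": 0},{"translation": [0,0,-0.045],"spin": 0},{"translation": [0.025,0.03,-0.012],"spin": 0},{"translation": [0.031,0.037,0],"spin": 0},{"translation": [0.031,0.037,0],"spin": 0}]'

```text
time: 21.75
tool_pos: [0.5068, 0.1632, 0.1004]
tcp_rot: [-3.139, 0.11, -0.005]
wrist_force: [0.2, 0.4, -1.0]
width: 0.449
```

Call:
play_rows --series '[{"translation": [0.031,0.037,0],"spin": 0},{"translation": [0.031,0.037,0],"spin": 0},{"translation": [0.031,0.037,0],"spin": 0},{"translation": [0.031,0.037,0],"spin": 0},{"translation": [0.016,0.022,0],"spin": 0}]'

```text
time: 22.25
tool_pos: [0.635, -0.0191, 0.0992]
tcp_rot: [3.139, -0.116, 0.003]
wrist_force: [0.1, 0.0, -0.5]
width: 0.451
```

Call:
play_rows --series '[{"translation": [0,0,0],"spin": 0},{"translation": [0,0,0],"spin": 0}]'

```text
time: 22.45
tool_pos: [0.6326, -0.0163, 0.0985]
tcp_rot: [-3.139, 0.115, 0.001]
wrist_force: [-0.6, 0.3, -0.6]
width: 0.448
```

```bash
python3 to.py .636 -.0144 .0175 -4
```

```text
t 22.45 pos [ 0.6326 -0.0163  0.0985] yaw -4.2 tilt [-1.  0.] w 0.448 F [-0.6  0.3 -0.6] q1,6 [-0.07  1.58]
spin -0.04 shift [ 0.0033 -0.0021  0.081 ] rows 1.6
```

Call:
play_rows --series '[{"translation": [0.003,-0.002,0.035],"spin": 0},{"translation": [0,0,0.03],"spin": 0},{"translation": [0,0,0.01],"spin": 0},{"translation": [0,0,0.004],"spin": 0},{"translation": [0,0,0],"spin": 0}]'

```text
time: 22.95
tool_pos: [0.6358, -0.0133, 0.02]
tcp_rot: [-3.14, 0.111, 0.0]
wrist_force: [0.4, -0.8, -1.5]
width: 0.447
```

```bash
python3 to.py .636 -.0144 .0175 -4
```

```text
t 22.95 pos [ 0.6358 -0.0133  0.02  ] yaw -4.1 tilt [-0.  0.] w 0.447 F [ 0.4 -0.8 -1.5] q1,6 [-0.06  1.58]
spin -0.01 shift [0.0003 0.0011 0.0025] rows 0.1
```

Call:
play_rows --series '[{"translation": [0,0,0.003],"spin": 0},{"translation": [0,0,0],"spin": 0},{"translation": [0,0,0],"spin": 0}]'

```text
time: 23.25
tool_pos: [0.6368, -0.0141, 0.0179]
tcp_rot: [3.14, -0.113, 0.003]
wrist_force: [-0.3, 0.7, -1.2]
width: 0.45
```

Call:
play_rows --series '[{"translation": [0,0,0],"spin": 0},{"translation": [0,0,0],"spin": 0},{"translation": [0,0,0],"spin": 0},{"translation": [0,0,-0.03],"spin": 0},{"translation": [0,0,-0.05],"spin": 0}]' --jaw 0.6

```text
time: 23.75
tool_pos: [0.632, -0.0139, 0.0929]
tcp_rot: [-3.139, 0.113, 0.015]
wrist_force: [0.3, 0.4, -0.1]
width: 0.803
```

Call:
play_rows --series '[{"translation": [-0.02,0,-0.04],"spin": 0},{"translation": [-0.045,0,0],"spin": 0},{"translation": [-0.045,0,0],"spin": 0},{"translation": [-0.045,0,0],"spin": 0},{"translation": [-0.03,0,0],"spin": 0}]'

```text
time: 24.25
tool_pos: [0.4483, -0.0006, 0.1364]
tcp_rot: [-3.14, 0.113, 0.002]
wrist_force: [1.1, -0.3, 0.4]
width: 0.798
```

```bash
cat > chk.py <<'E'
from h import *
im={n:bot.read_camera(n) for n in C}
for n in C: cv2.imwrite(f"pics/{n}9.png",im[n])
est=dict(mount=(.636,-.0144),big_nut=(.666,-.24),wide_bush=(.6,.238),tall_bush=(.665,.237),small_nut=(.6015,-.242))
for k,p in est.items():
    uv={n:proj(n,[[*p,.02]])[0].round() for n in C}
    for n in C:
        try: q,f=locate(k,im,uv,(n,),z0=.004,r=15); print(k,n,q.round(4))
        except Exception as e: print(k,n,e)
o={n:cv2.imread(f"pics/{n}0.png") for n in C}
for k,n,(a,b,c,d) in(('spanner','top',(175,260,435,475)),('oiler','top',(175,220,80,130)),('oiler','side',(285,355,180,225)),('spanner','side',(140,162,275,332))):
    df=np.abs(im[n][a:b,c:d].astype(int)-o[n][a:b,c:d]).max(2); print(k,n,'changed px',(df>60).sum(),'max',df.max())
t=cv2.resize(im['top'][100:200,150:430],(800,286),interpolation=cv2.INTER_CUBIC)
s=cv2.resize(im['side'][110:310,80:450],(555,300),interpolation=cv2.INTER_CUBIC); s=cv2.copyMakeBorder(s,0,0,0,245,0)
cv2.imwrite('pics/c9.png',np.vstack([t,s]))
E
python3 chk.py; python3 to.py
```

```text
mount top attempt to get argmax of an empty sequence
mount side [ 0.6365 -0.0177]
big_nut top [ 0.6672 -0.24  ]
big_nut side [ 0.6884 -0.2764]
wide_bush top [0.5929 0.2354]
wide_bush side [0.5691 0.2486]
tall_bush top [0.6584 0.2348]
tall_bush side [0.6973 0.2184]
small_nut top [ 0.601  -0.2424]
small_nut side [ 0.5994 -0.275 ]
spanner top changed px 0 max 9
oiler top changed px 0 max 9
oiler side changed px 0 max 16
spanner side changed px 153 max 172
t 24.35 pos [ 0.447  -0.0005  0.1358] yaw -4.1 tilt [-3.  0.] w 0.801 F [ 0.7 -0.3  0.1] q1,6 [-0.06  1.59]
```

View pics/c9.png

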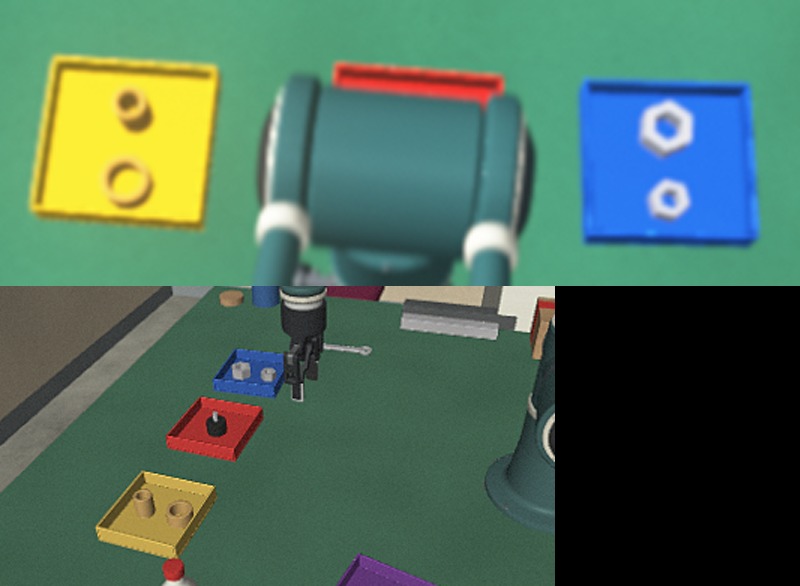

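All five parts sit upright in the right trays. The mount is at (216,425) in the side strip with its stud vertical. The spanner and oiler pixels in the top view are unchanged. I'm handing the job in.

```bash
python3 -c "
from workcell import bot
print(bot.finish_job())"
```

```text
the job is handed in; nothing more can be done
None
```

I moved all five parts and handed the job in at about 24 s of robot time. Both nuts are in the blue tray, both bushings in the yellow tray and the mount in the red tray; the purple look-alike tray was left alone.

**What the last checks showed:**
- **Parts:** the final pictures show all five upright, clear of the walls and of each other, with the gripper clear of everything. The top-camera fits of the nuts and bushings match where I released them, within about 7 mm.
- **Spanner and oil bottle:** the top view shows no pixel change for either, and the side view shows none for the bottle.

**Checks that failed or disagreed:**
- **Mount:** the arm hid it from the top camera, so only the side view confirms it. That places it about 3 mm from the release point.
- **Side-camera fits in the blue and yellow trays:** these came out 14 to 42 mm off, most likely because the tray walls spoiled the outline of the parts. I disregarded them in favour of the top view and the pictures.
- **Spanner in the side view:** 153 pixels changed there, because the gripper stood in front of it.
- **Tray angles:** my fit for how far the trays are turned did not work, so I took them as square to the bench. The parts had room to spare.

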